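# Hold the microscope focus at the third click

### The arm

A 6-joint arm with a two-finger parallel gripper is mounted at the origin on the work surface. World frame = base frame: x ahead of the robot, y to its left, z up, the work surface at z = 0. Lengths are in mm, angles in rad, forces in N, time in s.
With the tool pointing down it reaches from about 400 to 925 mm from the base axis. Payload 12.5 kg.
Tool frame: the origin (TCP) lies at the centre of the arm's flange, where the gripper is bolted on; the fingertips stand 190 mm ahead of it and the grasp point (between the pads) lies 171 mm ahead of it; z points along the fingers, y is the direction in which the jaws open and shut (so a half turn about z gives the same grasp; the last joint's range is limited). The gripper opens to 95 mm and grips with 3 to 60 N. Pads are 20 mm wide; open, the fingers measure 119 mm over their backs; the gripper's body (75 mm by 180 mm) begins 59 mm behind the grasp point.
Start: joints at [-1.291, 0.491, 1.559, -0, 1.092, -0.106], TCP at [235.207, -579.053, 404.761] pointing down, gripper open.
Joint ranges: [-3.1, 3.1], [-0.84, 2.19], [0.05, 2.79], [-1.13, 4.28], [0.06, 2.93], [-2.69, 2.69]. Speed limits (rad/s): [2.22, 2.22, 2.79, 3.14, 3.14, 3.14].

### API

Orientations are given as [roll, pitch, yaw] about the fixed x, y, z axes, in that order (R = Rz(yaw) Ry(pitch) Rx(roll)).
In Python, from cell import env gives the robot as it stands.
- The arm moves only by the shell command python3 -m pendant 'ROWS'. ROWS is JSON, a list of rows, each an object of numbers: "x", "y", "z": the shift along the tool's x, y, z in units of 150 mm (1.0 is 150 mm); "rx", "ry", "rz": the turn, a rotation vector about the tool's x, y, z in units of 45 degrees (1.0 is 45 degrees); "jaw": the opening, from 0 (shut) to 1 (fully open). In form: [{"x": .., "y": .., "z": .., "rx": .., "ry": .., "rz": .., "jaw": ..}, ...]. A call has 1 to 10 rows; each row is the pose to reach, as a shift and turn from the pose commanded when the call began, along the tool's axes at that moment; what a row does not reach only later rows make up. A row lasts 1/8 s, in which the tool goes at most 62.5 mm and 10.7 degrees, less where a joint would pass 70% of its speed; a pose out of reach is approached as far as the arm can. A call with a number of a shift or a turn outside -1 to 1 is refused whole. A call with a gripper value outside its range is refused whole. The fingers move at their own pace and stop on an object; the grip force is fixed at half the most. Time passes only in rows, so rows that repeat a pose let the fingers close. It gives the time, the measured TCP pose, the force and the opening at its end, in the units of the state.
- env.state(): the state, without advancing time (a new reading comes with each control period).
- env.read_camera(name): name is "scene" or "top" or "wrist"; returns a dict with "img" (400x640x3 uint8, red, green, blue), "fx", "fy", "cx", "cy" (pixels), "D" ([k1, k2, p1, p2, k3] as OpenCV has them; the pictures are not rectified), "rvec" (rotation vector, rad) and "tvec" (3), from world to camera coordinates, as OpenCV has them. Camera axes: x right, y down, z forward; pixel columns grow to the right and rows downward; lengths in mm; the calibration is good to about 2 mm. A picture is of the moment at which its call begins. There is no depth.
- env.job_done(): hands the job in, once; it reports no verdict.
The state is a dict: "t": time; "joints": joint angles; "qvel": joint speeds; "tau": joint torques, N m; "eef_pos": TCP position; "tcp_rot": TCP orientation; "ft_force": force on the tool from outside, world axes, zero at the start; "moment": the same for the moment, N m; "opening": opening from 0.0 (shut) to 1.0 (fully open).
Only numpy, scipy, OpenCV 4.12 (cv2) and the standard library are available. Lean on these libraries where they do the work, as an engineer would, in place of code of your own. Each camera call takes 0.05 s, during which the arm holds its last target.

### The job

Stand the long grey connector housing upright on the narrow raised stage under the microscope, centred and lengthwise along the bar, and let go of it. Then push the ratchet focus lever by its post from its rest position three clicks, counting them by feel and never going on to a fourth, and finish while still holding the lever in the notch of the third click, because its spring takes it back when it is let go. Leave all other things on the bench where they are.

Things in the scene. Friction and masses are not known exactly. Their poses are not given: they have to be found in the camera images.
- connector_mid (a point): The connector housing: a loose grey plastic block 64 mm long (own x), 28 mm wide (own y), 32 mm high, 30 to 65 g, open-topped with four compartments in a row. The only long block among the loose things on the right part of the table, upright at the start. Origin at its centre, 16 mm above its underside; z up.
- stage_top (a point): The stage: a narrow aluminium bar 50 mm long (x), 22 mm wide (y), 10 mm thick, on a steel post; its flat top is 70 mm above the table. Origin at the centre of the top face, x along the bar, y to the left (towards the lever), z up. The room above it is free.
- stand: White base plate 250 (x) x 300 (y) x 12 mm, fixed to the table, axes as stage_top; origin under its centre. Stage at (-30, -90) mm, grey drum (108 mm across, top at 50 mm) at (60, 90), column 18 mm thick at (108, -20). A slanted microscope looks at the stage from +x, its lens end 120 mm aside of the stage's centre, 155 mm up. All of it stays below 250 mm: cross above that.
- lever_pivot (a point): The lever's vertical turning axis, in the middle of the drum, 80 mm above the table; axes as stand. A spring always drives the lever back to its rest stop (6 to 8 N at the post), over the clicks too. The first click comes after 10 to 40 mm of free post travel; the others are evenly spaced, 20 to 35 mm of post travel apart; five in all.
- lever_post (a point): The upright round black post, 14 mm thick, at the lever's free end, 115 mm from the pivot, 55 to 110 mm above the table; the lever's arm below it is 18 mm wide, 52 to 62 mm above the table. Origin on the post's axis 88 mm above the table; own -x points from the pivot to the post. Moves with the lever.
- lever (a joint): Lever angle (rad), grows as the post is pushed from the stage's side to the left (+y), clockwise from above, past the robot's side of the drum. Rest stop somewhere in -0.03 to 0.17. A slow push on the post meets 6 to 8 N between clicks, 1 to 3 N more just before a click, then the force drops at once by 5 to 7 N as the pawl snaps over its tooth, and is back after some 6 mm.
- relay_mid (a point): Bystander: squat black relay, a block 32 x 30 x 34 mm with short copper blades on top; origin at its centre.
- capacitor_mid (a point): Bystander: round upright can capacitor, 34 mm across, 45 mm high; origin at its centre.
- screwdriver_grip (a point): Bystander: screwdriver lying to the left of the stand; origin on its handle.
- mouse: Bystander: black computer mouse, about 62 mm across and 34 mm high, on the right near the robot; origin at its underside.
- reel: Bystander: small wire reel lying flat, 64 mm across, 30 mm high, left of the stand; origin at its underside.
- flux_pot: Bystander: small jar, 44 mm across, 60 mm high, far right; origin at its underside.
- connector: The connector housing itself (see connector_mid); origin at the centre of its underside.

How it is judged:
By the outcome, as a careful person would: the job done as asked, in the order asked, and still so for the second after the job is handed in, while the arm keeps its last pose, push and grip.
It also fails if it takes over 72 s, if anything falls off the work surface, if the arm or the gripper's body presses on something with over 40 N, if the wrist force passes 120 N, or if a joint passes its speed limit or range.

## Working session

There is one attempt and no reset: what is moved stays moved. The work goes in short steps, Python scripts to look and compute and a shell command to move; the robot and the scene stay as the last step left them, time stands still between calls to the robot, and variables do not carry over. Pictures are saved under pics/ and viewed, and the job is handed in when it is done.

```bash
mkdir -p pics; ls; python3 - <<'E'
from cell import env
import cv2
s=env.state(); print({k:(v if not hasattr(v,'tolist') else v.tolist()) for k,v in s.items()})
for n in ["scene","top","wrist"]:
    c=env.read_camera(n); cv2.imwrite(f"pics/{n}0.png",c["img"][:,:,::-1])
    print(n,c["fx"],c["fy"],c["cx"],c["cy"],c["D"],c["rvec"],c["tvec"])
E
```

```text
pics
{'t': 0.0, 'joints': [-1.290594145025623, 0.491577904851127, 1.5594525978367881, -3.089488277962568e-05, 1.091697966258761, -0.10559218897847393], 'qvel': [0.0004946775514084996, -0.0013018582276078593, 0.00011048522521889663, -0.0010592688229147259, -0.002186345827287453, -0.0010844631518469605], 'tau': [0.0007320171971514355, -61.26490831375122, -25.81769049167633, 0.06921494146808982, 0.04825533600524068, -8.824944870866602e-05], 'eef_pos': [235.19959560979802, -579.023592441938, 404.1491451642025], 'tcp_rot': [-3.140460276279671, -9.246282695696273e-05, 0.3858085758658889], 'ft_force': [-0.03296831160927269, -0.26579974423981545, 0.6437189359245785], 'moment': [0.0070589548241935755, -0.004576362414969545, -0.04115545614787679], 'opening': 1.0026543091507412}
scene 368.36925851940777 368.36925851940777 313.8715215660431 199.45198434242107 [0.00628746 0.         0.         0.         0.        ] [ 2.24374759  1.35995408 -0.38617106] [-222.88935364 -333.21500648 1483.11067714]
top 422.24920462526563 422.24920462526563 320.24372727015117 195.73573933282697 [-0.05872663  0.          0.          0.          0.        ] [ 2.17962797 -2.19200938  0.08743263] [   2.42967683  509.84194727 1185.73021995]
wrist 280.22726634395883 280.22726634395883 320.3287711317184 203.72802164399275 [-0.00783032  0.          0.          0.          0.        ] [-2.43863908  1.640869    0.19554287] [-625.38255705  -27.25432689  387.81170033]
```

View pics/scene0.png

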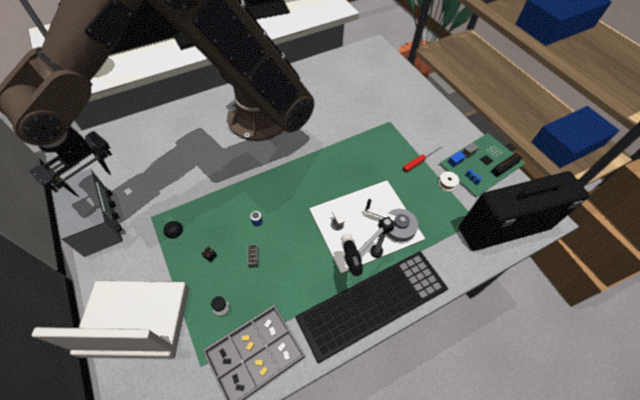

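View pics/top0.png

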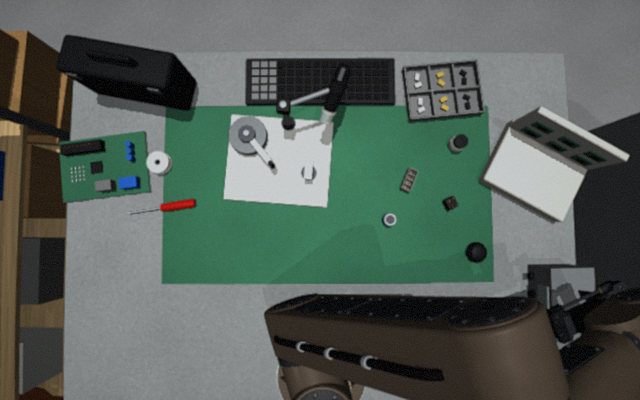

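View pics/wrist0.png

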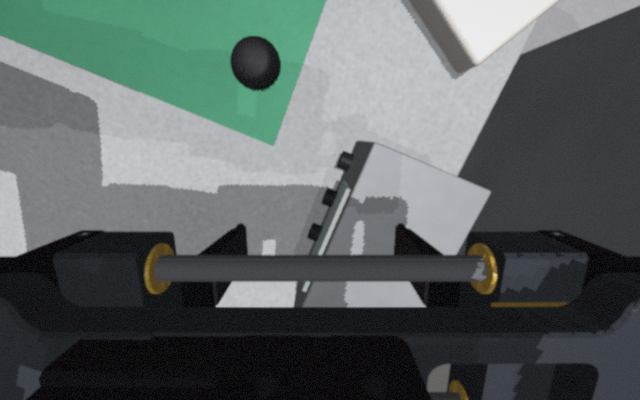

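The top view shows the connector at about (408,180), the stage at (308,172), the lever post at (272,165), the drum at (248,135) and the white plate at x 225–333. Next I'll zoom in and measure.

```bash
cat > h.py <<'E'
import numpy as np, cv2
from cell import env
def K(c): return np.array([[c["fx"],0,c["cx"]],[0,c["fy"],c["cy"]],[0,0,1.]])
def ray(c,px):
    u=cv2.undistortPoints(np.array(px,float).reshape(-1,1,2),K(c),np.array(c["D"],float)).reshape(-1,2)
    R=cv2.Rodrigues(np.array(c["rvec"],float))[0]; o=-R.T@np.array(c["tvec"],float)
    return o,np.c_[u,np.ones(len(u))]@R
def plane(c,px,z):
    o,d=ray(c,px); return (o+d*((z-o[2])/d[:,2])[:,None])[:,:2]
def proj(c,P):
    return cv2.projectPoints(np.array(P,float).reshape(-1,1,3),np.array(c["rvec"],float),np.array(c["tvec"],float),K(c),np.array(c["D"],float))[0].reshape(-1,2)
def tri(c1,p1,c2,p2):
    o1,d1=ray(c1,[p1]);o2,d2=ray(c2,[p2]);d1=d1[0];d2=d2[0]
    t=np.linalg.lstsq(np.c_[d1,-d2],o2-o1,rcond=None)[0]
    a=o1+d1*t[0];b=o2+d2*t[1];return (a+b)/2,np.linalg.norm(a-b)
E
python3 - <<'E'
from h import *
c=env.read_camera("top"); im=c["img"]
hsv=cv2.cvtColor(im,cv2.COLOR_RGB2HSV)
m=((hsv[...,1]<45)&(hsv[...,2]>150)).astype(np.uint8)
n,l,st,ce=cv2.connectedComponentsWithStats(m)
k=l[185,250]; print(st[k])
cs,_=cv2.findContours((l==k).astype(np.uint8),cv2.RETR_EXTERNAL,cv2.CHAIN_APPROX_NONE)
h=cv2.convexHull(max(cs,key=cv2.contourArea)).reshape(-1,2)
q=cv2.approxPolyDP(h,6,True).reshape(-1,2); print(q.tolist()); print(plane(c,q,12).round(1).tolist())
# connector: not green in window
w=np.zeros(im.shape[:2],np.uint8); w[160:202,390:430]=1
g=((hsv[...,0]>50)&(hsv[...,0]<90)&(hsv[...,1]>90))
m2=((~g)&(w>0)).astype(np.uint8)
cs,_=cv2.findContours(m2,cv2.RETR_EXTERNAL,cv2.CHAIN_APPROX_NONE)
cc=max(cs,key=cv2.contourArea).reshape(-1,2); print(cv2.minAreaRect(cc))
p=plane(c,cc,32); print(cv2.minAreaRect(p.astype(np.float32)))
a=cv2.resize(im[100:215,220:340],None,fx=5,fy=5,interpolation=cv2.INTER_CUBIC)
b=cv2.resize(im[155:210,380:470],None,fx=8,fy=8,interpolation=cv2.INTER_CUBIC)
cv2.imwrite("pics/za.png",a[:,:,::-1]);cv2.imwrite("pics/zb.png",b[:,:,::-1])
c=env.read_camera("scene")
a=cv2.resize(c["img"][175:280,300:430],None,fx=5.5,fy=5.5,interpolation=cv2.INTER_CUBIC)
cv2.imwrite("pics/zc.png",a[:,:,::-1])
E
```

```text
[ 223  111  109   97 6845]
[[331, 114], [325, 207], [223, 197], [229, 142], [255, 116]]
[[749.5, -33.3], [477.9, -13.9], [508.3, 279.1], [668.4, 263.7], [744.8, 188.6]]
((409.23199462890625, 179.60311889648438), (12.082619667053223, 24.266773223876953), 23.962486267089844)
((553.5422973632812, -253.52854919433594), (34.281734466552734, 69.77696990966797), 64.97706604003906)
```

View pics/za.png

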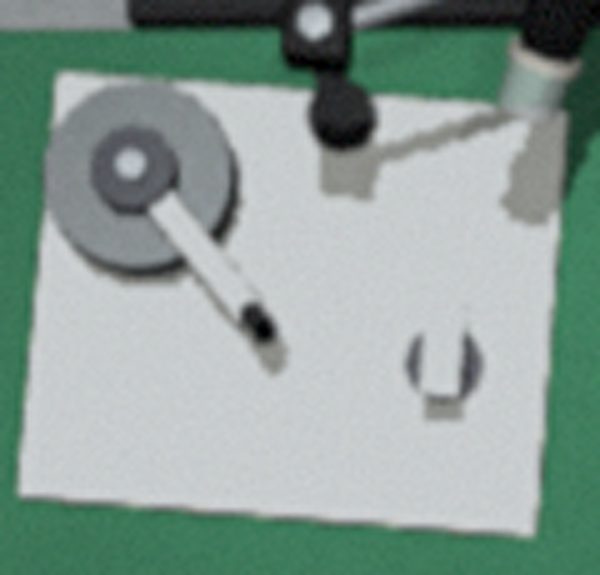

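View pics/zb.png

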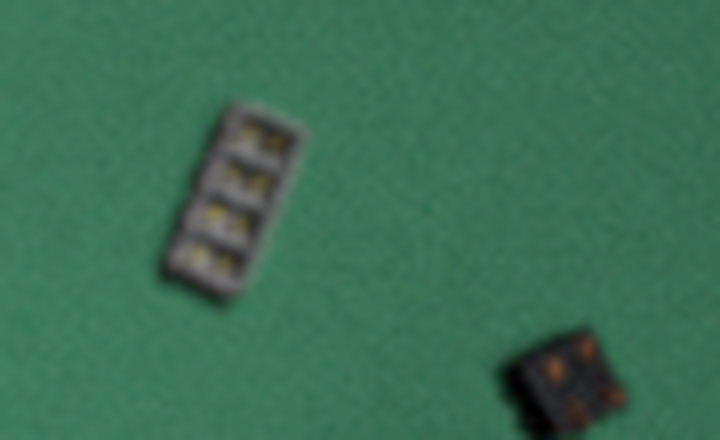

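View pics/zc.png

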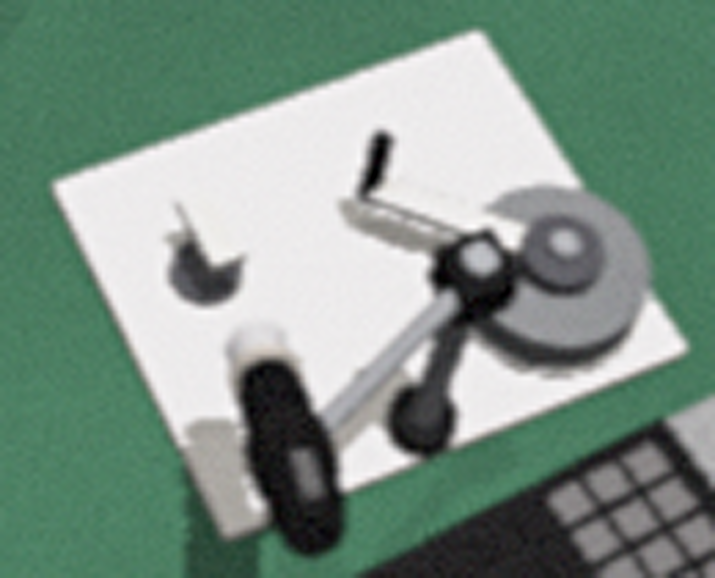

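```bash
python3 - <<'E'
from h import *
from scipy.optimize import least_squares
t=env.read_camera("top"); s=env.read_camera("scene")
for n,c,q in (("top",t,[[224,199],[327,207],[333.4,122.4],[231.4,114.4]]),):
    g=cv2.cvtColor(c["img"],cv2.COLOR_RGB2GRAY)
    q=cv2.cornerSubPix(g,np.array(q,np.float32).reshape(-1,1,2),(4,4),(-1,-1),(3,50,.01)).reshape(-1,2)
    print(q.tolist()); P=plane(c,q,12); print(P.round(1).tolist())
    M=np.array([[-125,150],[-125,-150],[125,-150],[125,150.]])
    f=lambda p:((np.c_[M[:,0]*np.cos(p[2])-M[:,1]*np.sin(p[2]),M[:,0]*np.sin(p[2])+M[:,1]*np.cos(p[2])]+p[:2])-P).ravel()
    r=least_squares(f,[610,120,-.1]); print(n,r.x,r.fun.round(1))
p=r.x
def S(x,y): return [x*np.cos(p[2])-y*np.sin(p[2])+p[0],x*np.sin(p[2])+y*np.cos(p[2])+p[1]]
print("stage",S(-30,-90),"pivot",S(60,90))
print("scene corners", proj(s,[S(x,y)+[12] for x,y in M]).round(1).tolist())
# post top at 110: pixel in top view
print("drum px",proj(t,[S(60,90)+[50],S(-30,-90)+[70]]).round(1).tolist(), proj(s,[S(60,90)+[50],S(-30,-90)+[70]]).round(1).tolist())
w=env.read_camera("wrist"); R=cv2.Rodrigues(w["rvec"])[0]; print("wristcam",-R.T@w["tvec"],R[2],R[0]); 
R=cv2.Rodrigues(t["rvec"])[0]; print("topcam",-R.T@t["tvec"])
for n,c,roi in (("top",t,(255,290,150,180)),("scene",s,(362,376,196,214))):
    x0,x1,y0,y1=roi; a=c["img"][y0:y1,x0:x1].max(2)<75; v,u=np.nonzero(a); print(n,np.c_[u+x0,v+y0].mean(0),len(u),np.c_[u+x0,v+y0].tolist())
E
```

```text
[[223.1548614501953, 198.59259033203125], [326.16864013671875, 207.08880615234375], [331.1815490722656, 121.03804779052734], [231.08505249023438, 114.05778503417969]]
[[503.7, 278.6], [477.7, -17.3], [728.5, -33.7], [751.3, 258.8]]
top [ 6.15275763e+02  1.21607061e+02 -7.84772284e-02] [-1.2  2.3  1.2 -0.9 -0.4 -4.1  0.4  2.6]
stage [np.float64(578.3123928117093), np.float64(34.23595972946514)] pivot [np.float64(682.1468007250389), np.float64(206.62626030721879)]
scene corners [[387.0, 179.0], [309.1, 207.1], [341.0, 271.8], [425.3, 237.3]]
drum px [[246.4, 134.3], [307.6, 169.6]] [[401.2, 221.5], [338.3, 214.9]]
wristcam [ 295.26444546 -555.29119097  383.4889671 ] [-0.2170116  -0.08856333 -0.97214325] [ 3.76651700e-01 -9.26354900e-01  3.11978733e-04]
topcam [ 419.92158357    6.09946511 1220.46283402]
top [269.75862069 163.20689655] 29 [[255, 152], [256, 152], [255, 153], [270, 161], [269, 162], [270, 162], [271, 162], [269, 163], [270, 163], [271, 163], [272, 163], [269, 164], [270, 164], [271, 164], [272, 164], [273, 164], [270, 165], [271, 165], [272, 165], [273, 165], [274, 165], [271, 166], [272, 166], [273, 166], [274, 166], [271, 167], [272, 167], [273, 167], [274, 167]]
scene [368.08695652 204.13043478] 23 [[368, 200], [369, 200], [370, 200], [368, 201], [369, 201], [370, 201], [368, 202], [369, 202], [368, 203], [369, 203], [368, 204], [369, 204], [367, 205], [368, 205], [369, 205], [367, 206], [368, 206], [367, 207], [368, 207], [366, 208], [367, 208], [368, 208], [366, 209]]
```

```bash
python3 -m pendant '[{"x":0.4,"y":-0.24,"jaw":0.6},{"x":0.8,"y":-0.48,"jaw":0.6},{"x":1.0,"y":-0.6,"jaw":0.6}]'; python3 -m pendant '[{"x":0.4,"y":-0.24,"jaw":0.6},{"x":0.8,"y":-0.48,"jaw":0.6},{"x":1.0,"y":-0.6,"jaw":0.6}]';python3 -m pendant '[{"x":0.3,"y":-0.18,"rz":0.2,"jaw":0.6},{"x":0.51,"y":-0.306,"rz":0.4,"jaw":0.6},{"x":0.51,"y":-0.306,"rz":0.6,"jaw":0.6},{"x":0.51,"y":-0.306,"rz":0.8,"jaw":0.6},{"x":0.51,"y":-0.306,"rz":1.0,"jaw":0.6},{"x":0.51,"y":-0.306,"rz":1.0,"jaw":0.6}]'
python3 - <<'E'
from h import *
w=env.read_camera("wrist"); cv2.imwrite("pics/w1.png",w["img"][:,:,::-1])
t=env.read_camera("top"); s=env.read_camera("scene")
print("post",tri(t,[271.5,164.3],s,[368.2,204.5]))
E
```

```text
post (array([592.65405119, 133.32612245,  78.89975975]), np.float64(2.2670102491891067))invalid input
invalid input
invalid input
```

View pics/w1.png

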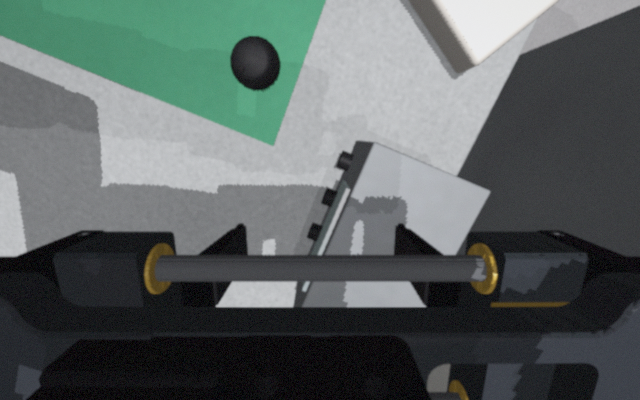

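The rows were refused, so the arm has not moved. Probably every key has to be given.

```bash
python3 -m pendant '[{"x":0.4,"y":-0.24,"z":0,"rx":0,"ry":0,"rz":0,"jaw":0.6},{"x":0.8,"y":-0.48,"z":0,"rx":0,"ry":0,"rz":0,"jaw":0.6},{"x":1.0,"y":-0.6,"z":0,"rx":0,"ry":0,"rz":0,"jaw":0.6}]'
```

```text
t: 0.92
eef_pos: [341.3, -437.4, 404.9]
tcp_rot: [3.141, -0.0, 0.386]
ft_force: [0.3, -0.1, 0.8]
opening: 0.745
```

```bash
python3 -m pendant '[{"x":0.4,"y":-0.24,"z":0,"rx":0,"ry":0,"rz":0,"jaw":0.6},{"x":0.8,"y":-0.48,"z":0,"rx":0,"ry":0,"rz":0,"jaw":0.6},{"x":1.0,"y":-0.6,"z":0,"rx":0,"ry":0,"rz":0,"jaw":0.6}]'; python3 -m pendant '[{"x":0.3,"y":-0.18,"z":0,"rx":0,"ry":0,"rz":0.2,"jaw":0.6},{"x":0.51,"y":-0.306,"z":0,"rx":0,"ry":0,"rz":0.4,"jaw":0.6},{"x":0.51,"y":-0.306,"z":0,"rx":0,"ry":0,"rz":0.6,"jaw":0.6},{"x":0.51,"y":-0.306,"z":0,"rx":0,"ry":0,"rz":0.8,"jaw":0.6},{"x":0.51,"y":-0.306,"z":0,"rx":0,"ry":0,"rz":1.0,"jaw":0.6},{"x":0.51,"y":-0.306,"z":0,"rx":0,"ry":0,"rz":1.0,"jaw":0.6}]'
python3 - <<'E'
from h import *
w=env.read_camera("wrist"); cv2.imwrite("pics/w2.png",w["img"][:,:,::-1])
E
```

```text
t: 1.3
eef_pos: [446.5, -297.4, 405.0]
tcp_rot: [3.141, -0.0, 0.386]
ft_force: [0.5, -0.3, -0.0]
opening: 0.602
t: 2.05
eef_pos: [499.0, -228.0, 404.8]
tcp_rot: [3.142, -0.0, -0.398]
ft_force: [0.9, -0.3, 0.1]
opening: 0.6
```

View pics/w2.png

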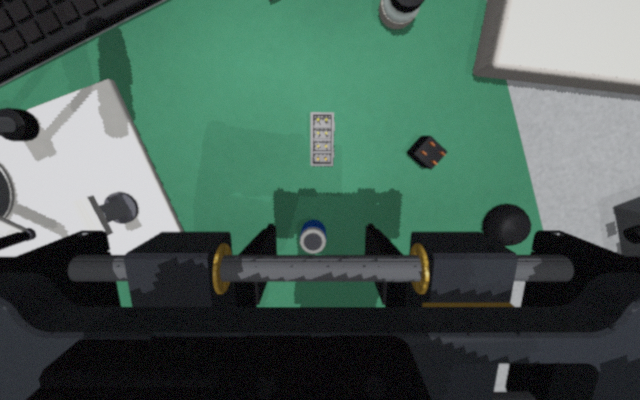

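The wrist view shows the connector at about (322,139), nearly aligned with the tool. The capacitor is at (313,240) and the relay at (428,150).

```bash
python3 - <<'E'
from h import *
w=env.read_camera("wrist"); im=w["img"]; hsv=cv2.cvtColor(im,cv2.COLOR_RGB2HSV)
s=hsv[...,1].astype(int)
g=(hsv[...,0]>50)&(hsv[...,0]<90)&(s>75)
def fit(x0,x1,y0,y1,z):
    m=np.zeros(im.shape[:2],np.uint8); m[y0:y1,x0:x1]=~g[y0:y1,x0:x1]
    cs,_=cv2.findContours(m,cv2.RETR_EXTERNAL,cv2.CHAIN_APPROX_NONE); cc=max(cs,key=cv2.contourArea).reshape(-1,2)
    print(cv2.minAreaRect(cc.astype(np.float32)), cv2.minAreaRect(plane(w,cc,z).astype(np.float32)))
fit(300,345,100,175,32); fit(405,450,130,175,34)
print("cap",plane(w,[[313,240]],45))
a=cv2.resize(im[100:180,290:360],None,fx=7,fy=7,interpolation=cv2.INTER_CUBIC); cv2.imwrite("pics/w2z.png",a[:,:,::-1])
print(env.state()["eef_pos"])
E
```

```text
((322.0, 138.5), (55.0, 24.0), 90.0) ((554.8081665039062, -255.12625122070312), (29.764490127563477, 65.64374542236328), 66.83598327636719)
((427.4819030761719, 152.61988830566406), (30.74114418029785, 27.57958221435547), 42.27368927001953) ((489.6788330078125, -368.500244140625), (39.3944091796875, 32.22540283203125), 26.89116096496582)
cap [[ 443.04045189 -195.78649309]]
[ 498.99710723 -228.09004989  404.78770375]
```

View pics/w2z.png

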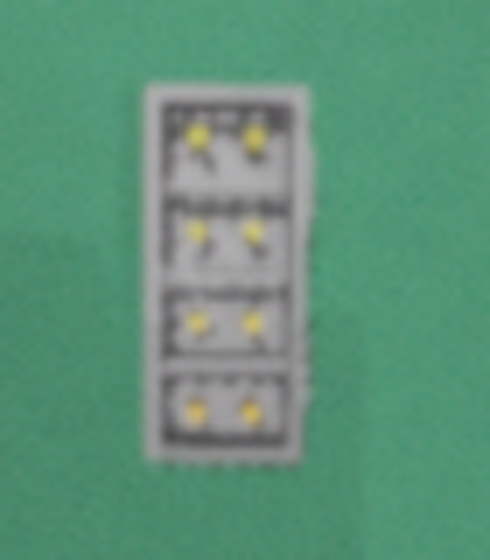

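```bash
python3 -m pendant '[{"x":0.3,"y":0.022,"z":0.2,"rx":0,"ry":0,"rz":0.008,"jaw":0.6},{"x":0.413,"y":0.022,"z":0.55,"rx":0,"ry":0,"rz":0.008,"jaw":0.6},{"x":0.413,"y":0.022,"z":0.8,"rx":0,"ry":0,"rz":0.008,"jaw":0.6},{"x":0.413,"y":0.022,"z":0.8,"rx":0,"ry":0,"rz":0.008,"jaw":0.6}]'
python3 - <<'E'
from h import *
w=env.read_camera("wrist"); cv2.imwrite("pics/w3.png",w["img"][:,:,::-1])
E
```

```text
t: 2.65
eef_pos: [554.5, -255.1, 282.4]
tcp_rot: [-3.141, 0.005, -0.404]
ft_force: [1.5, -0.0, 0.2]
opening: 0.598
```

View pics/w3.png

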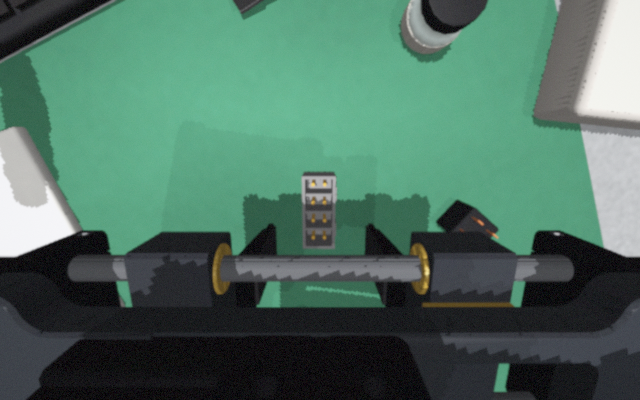

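The connector (320,210) is centred between the fingers. Next: go down and close.

```bash
python3 -m pendant '[{"x":0,"y":0,"z":0.3,"rx":0,"ry":0,"rz":0,"jaw":0.6},{"x":0,"y":0,"z":0.5,"rx":0,"ry":0,"rz":0,"jaw":0.6},{"x":0,"y":0,"z":0.58,"rx":0,"ry":0,"rz":0,"jaw":0.6},{"x":0,"y":0,"z":0.58,"rx":0,"ry":0,"rz":0,"jaw":0.6}]'; python3 -m pendant '[{"x":0,"y":0,"z":0,"rx":0,"ry":0,"rz":0,"jaw":0.2},{"x":0,"y":0,"z":0,"rx":0,"ry":0,"rz":0,"jaw":0.2},{"x":0,"y":0,"z":0,"rx":0,"ry":0,"rz":0,"jaw":0.2},{"x":0,"y":0,"z":0,"rx":0,"ry":0,"rz":0,"jaw":0.2},{"x":0,"y":0,"z":0,"rx":0,"ry":0,"rz":0,"jaw":0.2}]'
```

```text
t: 3.2
eef_pos: [555.1, -255.4, 198.8]
tcp_rot: [3.141, -0.001, -0.405]
ft_force: [0.2, -0.6, -0.5]
opening: 0.6
t: 3.82
eef_pos: [554.9, -255.3, 198.2]
tcp_rot: [3.141, -0.001, -0.406]
ft_force: [-1.3, 1.7, 5.3]
opening: 0.292
```

```bash
python3 -m pendant '[{"x":0,"y":0,"z":-0.2,"rx":0,"ry":0,"rz":0,"jaw":0.2},{"x":0,"y":0,"z":-0.6,"rx":0,"ry":0,"rz":0,"jaw":0.2},{"x":0,"y":0,"z":-1,"rx":0,"ry":0,"rz":0,"jaw":0.2},{"x":-0.2,"y":-0.3,"z":-1,"rx":0,"ry":0,"rz":0,"jaw":0.2},{"x":-0.4,"y":-0.6,"z":-1,"rx":0,"ry":0,"rz":0,"jaw":0.2},{"x":-0.5,"y":-0.85,"z":-1,"rx":0,"ry":0,"rz":0,"jaw":0.2}]'; python3 -m pendant '[{"x":-0.2,"y":-0.3,"z":-0.2,"rx":0,"ry":0,"rz":-0.1,"jaw":0.2},{"x":-0.35,"y":-0.6,"z":-0.3,"rx":0,"ry":0,"rz":-0.25,"jaw":0.2},{"x":-0.5,"y":-0.85,"z":-0.3,"rx":0,"ry":0,"rz":-0.4,"jaw":0.2},{"x":-0.5,"y":-0.85,"z":-0.3,"rx":0,"ry":0,"rz":-0.4,"jaw":0.2},{"x":-0.5,"y":-0.85,"z":-0.3,"rx":0,"ry":0,"rz":-0.4,"jaw":0.2}]'
python3 - <<'E'
from h import *
w=env.read_camera("wrist"); cv2.imwrite("pics/w4.png",w["img"][:,:,::-1])
E
```

```text
t: 4.58
eef_pos: [535.4, -106.7, 347.9]
tcp_rot: [3.142, 0.0, -0.406]
ft_force: [0.8, 0.0, -0.1]
opening: 0.292
t: 5.2
eef_pos: [517.7, 38.1, 392.6]
tcp_rot: [3.141, 0.0, -0.092]
ft_force: [-0.4, 0.3, -0.5]
opening: 0.29
```

View pics/w4.png

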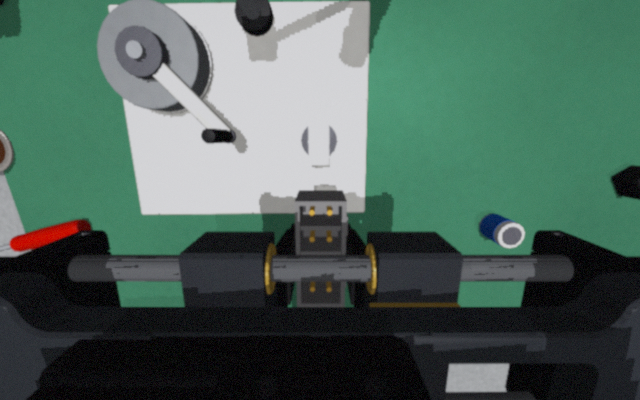

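```bash
python3 - <<'E'
from h import *
w=env.read_camera("wrist"); im=w["img"]
a=cv2.resize(im[95:195,270:370],None,fx=6,fy=6,interpolation=cv2.INTER_CUBIC); a=cv2.convertScaleAbs(a,alpha=1.0)
cv2.imwrite("pics/w4z.png",a[:,:,::-1])
b=cv2.createCLAHE(4,(4,4)).apply(im[95:195,270:370,2]); cv2.imwrite("pics/w4y.png",cv2.resize(b,None,fx=6,fy=6,interpolation=cv2.INTER_CUBIC))
hsv=cv2.cvtColor(im,cv2.COLOR_RGB2HSV); s=hsv[...,1].astype(float); 
def sub(line,th=60,d=1):
    i=np.nonzero((line[:-1]<th)&(line[1:]>=th))[0][0]; return i+(th-line[i])/(line[i+1]-line[i])
R=np.array([[350+sub(s[y,350:390]),y] for y in range(70,205)])
B=np.array([[x,195+sub(s[195:228,x])] for x in range(150,270)])
L=np.array([[170-sub(s[y,170:110:-1]),y] for y in range(120,205)])
def ln(P,z=12):
    Q=plane(w,P,z); v=cv2.fitLine(Q.astype(np.float32),cv2.DIST_HUBER,0,.01,.01).ravel(); return v
for n,P in (("R",R),("B",B),("L",L)):
    v=ln(P); print(n,v, np.degrees(np.arctan2(v[1],v[0])))
E
```

```text
R [ 9.9680114e-01 -7.9921871e-02  5.8979755e+02 -2.7838783e+01] -4.584075
B [8.1962883e-02 9.9663538e-01 4.9618091e+02 2.0083736e+02] 85.29859
L [ 9.9658722e-01 -8.2546443e-02  5.5558276e+02  2.7485056e+02] -4.73495
```

View pics/w4z.png

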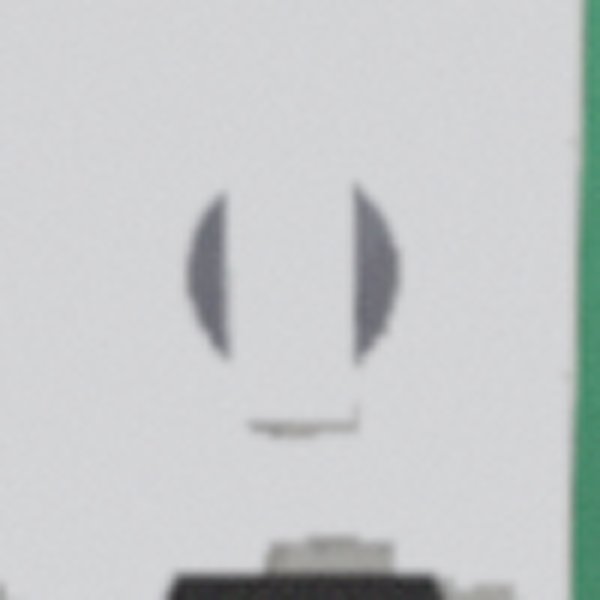

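View pics/w4y.png

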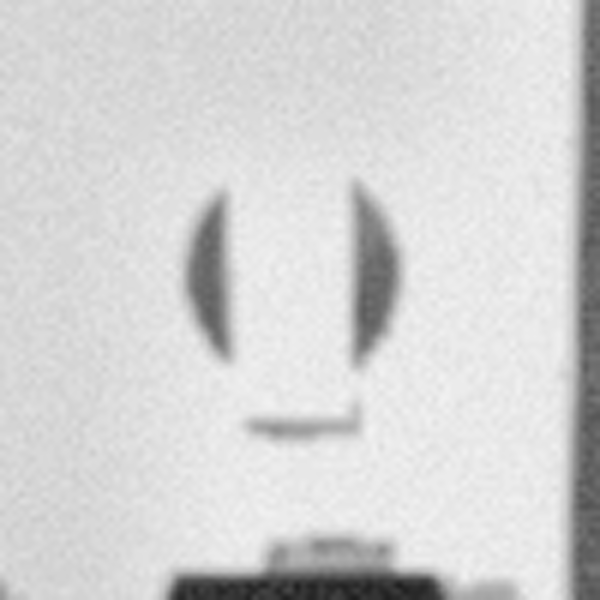

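```bash
python3 - <<'E'
from h import *
w=env.read_camera("wrist"); im=w["img"].astype(float).mean(2)
a=-.0812;u=np.array([np.cos(a),np.sin(a)]);v=np.array([-u[1],u[0]])
L=[];R=[];
for y in range(130,153):
    r=im[y]; th=165
    l=[x for x in range(300,315) if r[x]<th<=r[x+1]][-1]; L.append([l+(th-r[l])/(r[l+1]-r[l]),y])
    l=[x for x in range(322,336) if r[x]>=th>r[x+1]][0]; R.append([l+(th-r[l])/(r[l+1]-r[l]),y])
for z in (60,70):
  for P in (L,R): 
    Q=plane(w,P,z); print(z,(Q@v).mean().round(2),np.polyfit(Q@u,Q@v,1)[0].round(3))
# near end
c=[(x,im[158:172,x].round().tolist()) for x in (314,318,322)]; print(c)
print("near end u", (plane(w,[[318,165]],70)@u), (plane(w,[[318,165]],60)@u))
print(573.23-25, 79.6)
E
```

```text
60 92.05 -0.001
60 68.67 -0.01
70 91.59 -0.001
70 68.96 -0.01
[(314, [213.0, 213.0, 213.0, 213.0, 213.0, 212.0, 206.0, 186.0, 168.0, 188.0, 208.0, 213.0, 211.0, 213.0]), (318, [212.0, 212.0, 211.0, 212.0, 213.0, 213.0, 205.0, 180.0, 160.0, 171.0, 198.0, 211.0, 213.0, 212.0]), (322, [212.0, 212.0, 212.0, 213.0, 213.0, 210.0, 206.0, 183.0, 169.0, 182.0, 203.0, 213.0, 212.0, 213.0])]
near end u [548.06407053] [547.06941404]
548.23 79.6
```

```bash
python3 -m pendant '[{"x":0.25,"y":-0.006,"z":0,"rx":0,"ry":0,"rz":-0.014,"jaw":0.2},{"x":0.402,"y":-0.006,"z":0.1,"rx":0,"ry":0,"rz":-0.014,"jaw":0.2},{"x":0.402,"y":-0.006,"z":0.4,"rx":0,"ry":0,"rz":-0.014,"jaw":0.2},{"x":0.402,"y":-0.006,"z":0.68,"rx":0,"ry":0,"rz":-0.014,"jaw":0.2},{"x":0.402,"y":-0.006,"z":0.68,"rx":0,"ry":0,"rz":-0.014,"jaw":0.2},{"x":0.402,"y":-0.006,"z":0.68,"rx":0,"ry":0,"rz":-0.014,"jaw":0.2},{"x":0.402,"y":-0.006,"z":0.68,"rx":0,"ry":0,"rz":-0.014,"jaw":0.2}]'
python3 - <<'E'
from h import *
s=env.read_camera("scene"); t=env.read_camera("top"); w=env.read_camera("wrist")
a=cv2.resize(s["img"][150:260,290:430],None,fx=4,fy=4,interpolation=cv2.INTER_CUBIC)
b=cv2.resize(w["img"],(560,350))
cv2.imwrite("pics/m5.png",np.vstack([a[:250],b])[:,:,::-1]); cv2.imwrite("pics/s5.png",a[:,:,::-1])
E
```

```text
t: 6.22
eef_pos: [578.1, 33.4, 292.5]
tcp_rot: [3.142, -0.003, -0.081]
ft_force: [-0.3, 0.9, -0.8]
opening: 0.291
```

View pics/m5.png

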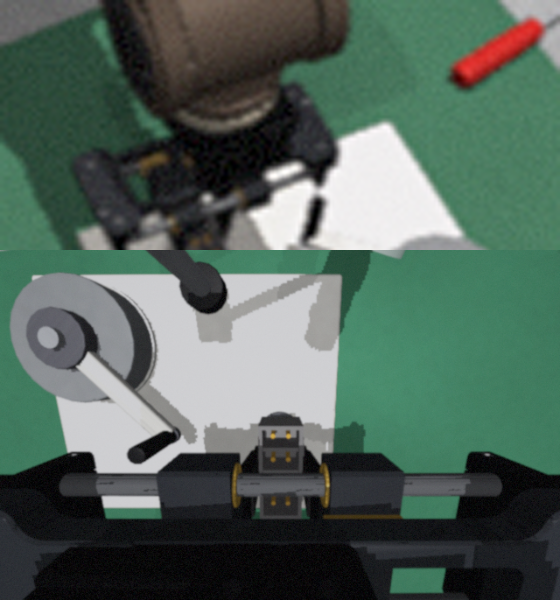

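```bash
python3 -m pendant '[{"x":0,"y":0,"z":0.07,"rx":0,"ry":0,"rz":0,"jaw":0.2},{"x":0,"y":0,"z":0.135,"rx":0,"ry":0,"rz":0,"jaw":0.2},{"x":0,"y":0,"z":0.145,"rx":0,"ry":0,"rz":0,"jaw":0.2},{"x":0,"y":0,"z":0.145,"rx":0,"ry":0,"rz":0,"jaw":0.2}]'; python3 -m pendant '[{"x":0,"y":0,"z":0.004,"rx":0,"ry":0,"rz":0,"jaw":0.2},{"x":0,"y":0,"z":0.008,"rx":0,"ry":0,"rz":0,"jaw":0.2}]'
```

```text
t: 6.88
eef_pos: [577.8, 33.7, 268.6]
tcp_rot: [3.141, 0.001, -0.081]
ft_force: [0.6, -0.5, -1.0]
opening: 0.292
t: 7.12
eef_pos: [577.8, 33.6, 268.2]
tcp_rot: [3.142, -0.0, -0.081]
ft_force: [-2.8, -0.7, 10.3]
opening: 0.294
```

```bash
python3 -m pendant '[{"x":0,"y":0,"z":-0.003,"rx":0,"ry":0,"rz":0,"jaw":0.2},{"x":0,"y":0,"z":-0.003,"rx":0,"ry":0,"rz":0,"jaw":0.35},{"x":0,"y":0,"z":-0.003,"rx":0,"ry":0,"rz":0,"jaw":0.5},{"x":0,"y":0,"z":-0.003,"rx":0,"ry":0,"rz":0,"jaw":0.55},{"x":0,"y":0,"z":-0.003,"rx":0,"ry":0,"rz":0,"jaw":0.55}]'; python3 -m pendant '[{"x":0,"y":0,"z":-0.1,"rx":0,"ry":0,"rz":0,"jaw":0.55},{"x":0,"y":0,"z":-0.3,"rx":0,"ry":0,"rz":0,"jaw":0.55},{"x":0,"y":0,"z":-0.6,"rx":0,"ry":0,"rz":0,"jaw":0.55},{"x":0,"y":0,"z":-1,"rx":0,"ry":0,"rz":0,"jaw":0.55},{"x":-0.4,"y":0,"z":-1,"rx":0,"ry":0,"rz":0,"jaw":0.55},{"x":-0.4,"y":0,"z":-1,"rx":0,"ry":0,"rz":0,"jaw":0.55}]'
python3 - <<'E'
from h import *
w=env.read_camera("wrist");cv2.imwrite("pics/w6.png",w["img"][:,:,::-1])
s=env.read_camera("scene")
a=cv2.resize(s["img"][180:280,300:430],None,fx=5,fy=5,interpolation=cv2.INTER_CUBIC);cv2.imwrite("pics/s6.png",a[:,:,::-1])
E
```

```text
t: 7.75
eef_pos: [577.8, 33.6, 268.2]
tcp_rot: [3.142, -0.0, -0.081]
ft_force: [0.7, 0.6, -0.6]
opening: 0.542
t: 8.5
eef_pos: [514.8, 38.9, 419.7]
tcp_rot: [3.142, 0.0, -0.08]
ft_force: [0.4, -0.4, -0.6]
opening: 0.547
```

View pics/w6.png

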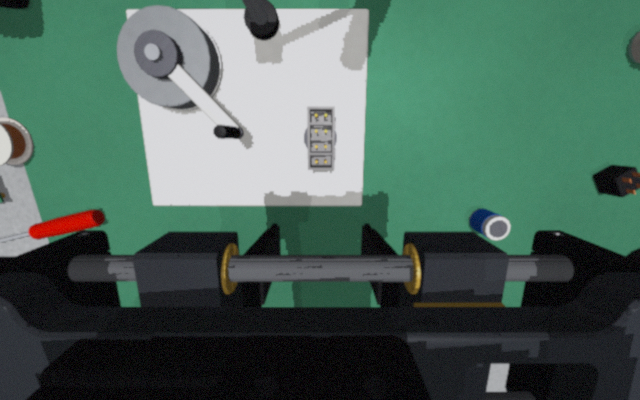

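View pics/s6.png

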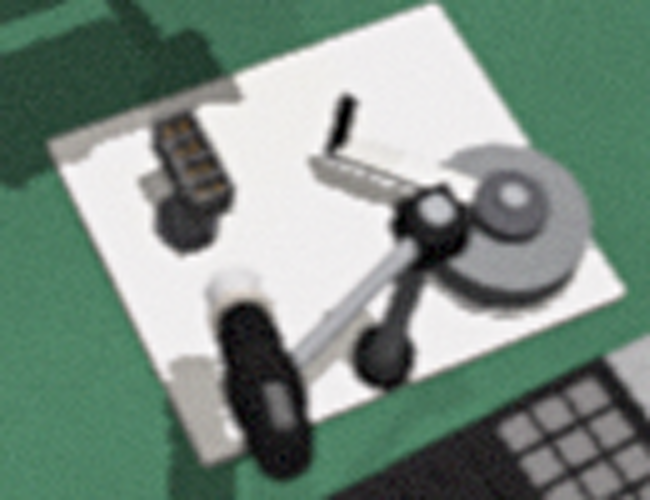

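The connector stands on the stage at (320,138) in the wrist view. The lever post lies between about (217,131) and (241,133). I'll measure both.

```bash
python3 - <<'E'
from h import *
w=env.read_camera("wrist"); im=w["img"]
a=-.0812;u=np.array([np.cos(a),np.sin(a)]);v=np.array([-u[1],u[0]]);F=np.array([u,v])
g=im[100:175,300:340].max(2); m=(g<185).astype(np.uint8)
# connector top outline: grey
b=cv2.resize(im[95:180,200:345],None,fx=5,fy=5,interpolation=cv2.INTER_CUBIC);cv2.imwrite("pics/w6z.png",b[:,:,::-1])
px=[[307.5,107],[334,107],[333,168],[308,168]]
print(F@plane(w,px,102).mean(0), (plane(w,px,102)@F.T).round(1).tolist())
S=lambda x,y,z: [*( (603.23+x)*u+(169.9+y)*v),z]
piv=np.array(S(60,90,0)[:2]); print("piv",piv)
print("exp drum/hub px",proj(w,[S(60,90,50),S(60,90,80)]).round(1).tolist())
for z,p in ((110,[220,131]),(62,[241,133])):
    q=plane(w,[p],z)[0]; d=F@(q-piv); print(z,q,d,np.hypot(*d),np.degrees(np.arctan2(-d[1],-d[0])))
E
```

```text
[576.61140071  79.10525073] [[607.2, 92.3], [607.2, 65.7], [546.0, 66.0], [546.0, 92.4]]
piv [682.12541395 205.24853847]
exp drum/hub px [[162.5, 60.3], [146.8, 52.7]]
110 [596.28711911 131.57282337] [-79.57956941 -80.39537293] 113.1208374077295 45.29218134049992
62 [594.34135495 124.00974553] [-80.90547517 -88.0913536 ] 119.60678280375451 47.434795049963256
```

View pics/w6z.png

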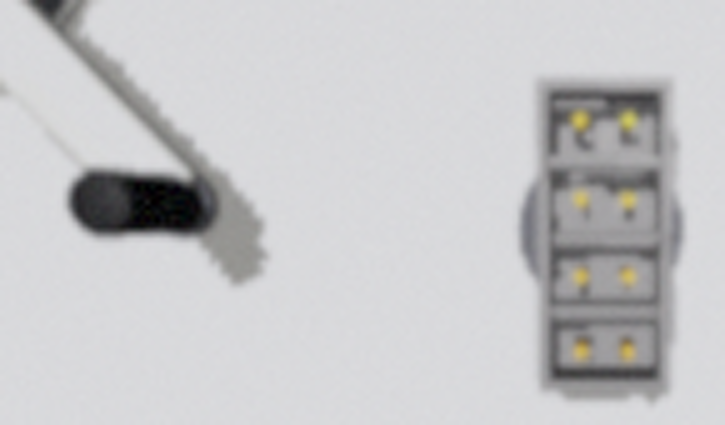

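```bash
python3 - <<'E'
from h import *
w=env.read_camera("wrist")
a=-.0812;u=np.array([np.cos(a),np.sin(a)]);v=np.array([-u[1],u[0]]);F=np.array([u,v])
px=[[307.6,111],[334,111],[333,172.6],[308,172.6]]
print(F@plane(w,px,102).mean(0), (plane(w,px,102)@F.T).round(1).tolist())
piv=(663.23*u+259.9*v)
for z,p in ((110,[220.3,135.5]),(62,[239.3,135.5])):
    q=plane(w,[p],z)[0]; d=F@(q-piv); print(z,q,d,np.hypot(*d),np.degrees(np.arctan2(-d[1],-d[0])))
print(env.state()["eef_pos"])
E
```

```text
[572.76824612  79.02786496] [[603.8, 92.2], [603.9, 65.6], [541.7, 65.9], [541.7, 92.4]]
110 [592.43383226 131.73543818] [-83.43334985 -80.54583709] 115.96877053905229 43.991181744465706
62 [592.17325987 126.18608342] [-83.24295108 -86.09804246] 119.75918261720284 45.96591608075424
[518.7627966   38.41642823 418.59440839]
```

Connector checks out: centre within about 1 mm of the bar's centre, upright, aligned. Now to the lever, straddling the post with the fingers.

```bash
python3 -m pendant '[{"x":0.2,"y":-0.3,"z":0,"rx":0,"ry":0,"rz":-0.2,"jaw":0.55},{"x":0.4,"y":-0.6,"z":0,"rx":0,"ry":0,"rz":-0.4,"jaw":0.55},{"x":0.446,"y":-0.659,"z":0,"rx":0,"ry":0,"rz":-0.6,"jaw":0.55},{"x":0.446,"y":-0.659,"z":0.2,"rx":0,"ry":0,"rz":-0.77,"jaw":0.55},{"x":0.446,"y":-0.659,"z":0.2,"rx":0,"ry":0,"rz":-0.77,"jaw":0.55},{"x":0.446,"y":-0.659,"z":0.2,"rx":0,"ry":0,"rz":-0.77,"jaw":0.55}]'
python3 - <<'E'
from h import *
w=env.read_camera("wrist");cv2.imwrite("pics/w7.png",w["img"][:,:,::-1])
print(env.state()["eef_pos"],env.state()["tcp_rot"],env.state()["joints"])
E
```

```text
t: 9.45
eef_pos: [593.3, 131.5, 388.7]
tcp_rot: [3.141, -0.0, 0.521]
ft_force: [-0.5, 0.1, 0.3]
opening: 0.551
[593.12003268 131.44713841 389.09454876] [ 3.14102765e+00 -9.92706252e-04  5.21284712e-01] [ 1.09421830e-01  4.81452039e-01  1.62227068e+00 -1.39828261e-04
  1.03673407e+00  1.15900483e+00]
```

View pics/w7.png

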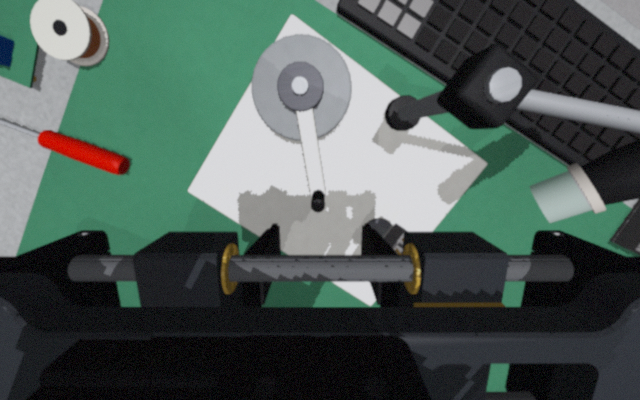

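The post is at (317,200), between the fingers (272–370) and clear of the scope. A quick check of the post position, then down.

```bash
python3 - <<'E'
from h import *
w=env.read_camera("wrist"); im=w["img"]
g=im[180:225,295:340].max(2)<60; v,u=np.nonzero(g); print(u.min()+295,u.max()+295,v.min()+180,v.max()+180)
b=cv2.resize(im[170:240,280:360],None,fx=6,fy=6,interpolation=cv2.INTER_CUBIC);cv2.imwrite("pics/w7z.png",b[:,:,::-1])
for p,z in (([318,206],110),([317.5,195],62)): print(plane(w,[p],z))
E
python3 -m pendant '[{"x":0,"y":0,"z":0.3,"rx":0,"ry":0,"rz":0,"jaw":0.55},{"x":0,"y":0,"z":0.45,"rx":0,"ry":0,"rz":0,"jaw":0.55},{"x":0,"y":0,"z":0.45,"rx":0,"ry":0,"rz":0,"jaw":0.55},{"x":0,"y":0,"z":0.45,"rx":0,"ry":0,"rz":0,"jaw":0.55}]'
python3 - <<'E'
from h import *
w=env.read_camera("wrist");cv2.imwrite("pics/w8.png",w["img"][:,:,::-1])
E
```

```text
312 323 191 210
[[592.70150926 132.8803291 ]]
[[592.85713828 134.00635462]]
t: 10.05
eef_pos: [593.0, 131.6, 322.2]
tcp_rot: [3.141, -0.002, 0.523]
ft_force: [-0.2, 0.5, -0.3]
opening: 0.553
```

View pics/w7z.png

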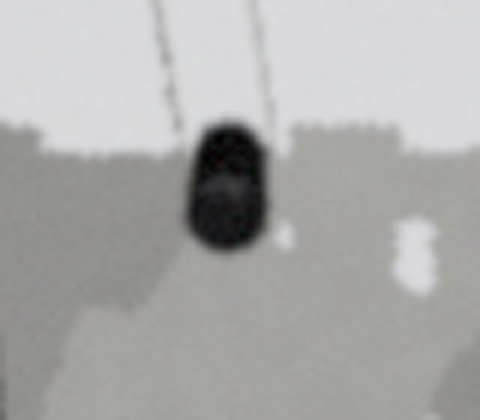

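View pics/w8.png

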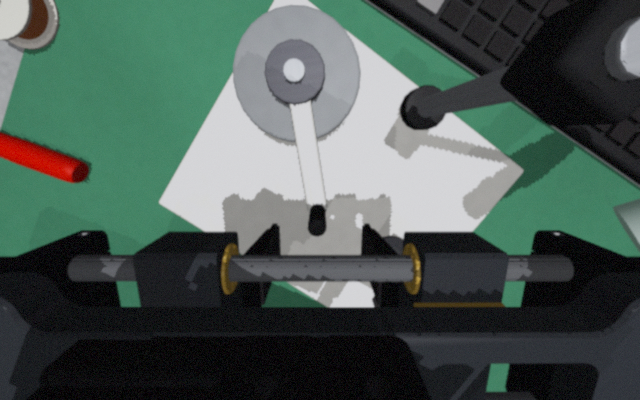

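```bash
python3 -m pendant '[{"x":0,"y":0,"z":0.2,"rx":0,"ry":0,"rz":0,"jaw":0.55},{"x":0,"y":0,"z":0.413,"rx":0,"ry":0,"rz":0,"jaw":0.55},{"x":0,"y":0,"z":0.413,"rx":0,"ry":0,"rz":0,"jaw":0.4},{"x":0,"y":0,"z":0.413,"rx":0,"ry":0,"rz":0,"jaw":0.4},{"x":0,"y":0,"z":0.413,"rx":0,"ry":0,"rz":0,"jaw":0.4},{"x":0,"y":0,"z":0.413,"rx":0,"ry":0,"rz":0,"jaw":0.4}]'
python3 - <<'E'
from h import *
w=env.read_camera("wrist");cv2.imwrite("pics/w9.png",w["img"][:,:,::-1])
s=env.state(); print(s["eef_pos"],s["ft_force"])
E
```

```text
t: 10.85
eef_pos: [592.8, 131.6, 259.8]
tcp_rot: [3.141, -0.001, 0.524]
ft_force: [-0.8, -0.3, -0.1]
opening: 0.403
[592.72227204 131.62062135 259.52003573] [ 0.48414148 -0.53659047  0.82082918]
```

View pics/w9.png

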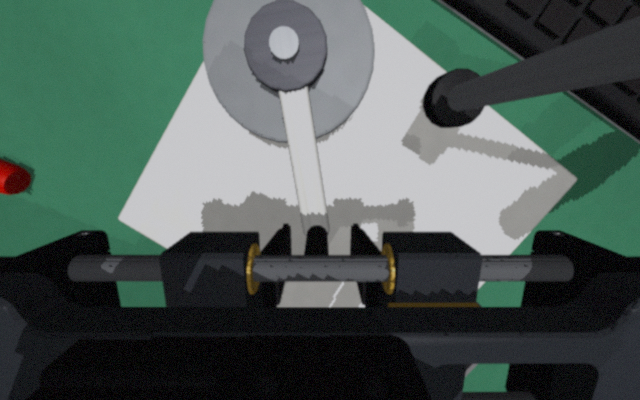

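The post sits between the fingers at (316,230). I'll approach until contact, then feel the clicks in 2–2.5 mm steps along the arc.

```bash
python3 -m pendant '[{"x":0,"y":-0.03,"z":0,"rx":0,"ry":0,"rz":0,"jaw":0.4},{"x":0,"y":-0.06,"z":0,"rx":0,"ry":0,"rz":0,"jaw":0.4},{"x":0,"y":-0.06,"z":0,"rx":0,"ry":0,"rz":0,"jaw":0.4}]'; for i in 1 2 3; do python3 -m pendant '[{"x":0,"y":-0.0133,"z":0,"rx":0,"ry":0,"rz":0,"jaw":0.4},{"x":0,"y":-0.0133,"z":0,"rx":0,"ry":0,"rz":0,"jaw":0.4}]' | grep -E "eef|ft"; done
```

```text
t: 11.28
eef_pos: [587.9, 139.8, 258.8]
tcp_rot: [3.142, 0.0, 0.525]
ft_force: [-0.2, -0.0, -0.3]
opening: 0.401
eef_pos: [587.1, 141.2, 258.7]
ft_force: [0.0, -0.6, -0.2]
eef_pos: [586.1, 143.0, 258.7]
ft_force: [-0.4, -0.6, -0.2]
eef_pos: [585.1, 144.6, 258.8]
ft_force: [-0.0, -0.5, 0.7]
```

```bash
for i in 1 2 3 4; do python3 -m pendant '[{"x":0,"y":-0.0133,"z":0,"rx":0,"ry":0,"rz":0,"jaw":0.4},{"x":0,"y":-0.0133,"z":0,"rx":0,"ry":0,"rz":0,"jaw":0.4}]' | grep -E "eef|ft"; done
```

```text
eef_pos: [584.1, 146.2, 258.8]
ft_force: [-1.0, -2.4, 0.3]
eef_pos: [583.1, 147.8, 258.7]
ft_force: [0.6, -5.8, 1.5]
eef_pos: [582.1, 149.4, 258.7]
ft_force: [-0.4, -7.6, 0.7]
eef_pos: [581.1, 151.0, 258.7]
ft_force: [-0.7, -9.1, 1.0]
```

```bash
for i in 1 2 3 4; do python3 -m pendant '[{"x":0,"y":-0.0133,"z":0,"rx":0,"ry":0,"rz":0.0222,"jaw":0.4},{"x":0,"y":-0.0133,"z":0,"rx":0,"ry":0,"rz":0.0222,"jaw":0.4}]' | grep -E "eef|ft"; done
```

```text
eef_pos: [580.1, 152.7, 258.7]
ft_force: [-0.5, -8.4, 0.5]
eef_pos: [579.2, 154.5, 258.7]
ft_force: [-0.4, -8.4, -0.1]
eef_pos: [578.3, 156.3, 258.7]
ft_force: [-0.1, -8.0, 0.3]
eef_pos: [577.4, 158.1, 258.7]
ft_force: [-0.3, -8.0, -0.6]
```

```bash
for i in 1 2 3 4; do python3 -m pendant '[{"x":0,"y":-0.0133,"z":0,"rx":0,"ry":0,"rz":0.0222,"jaw":0.4},{"x":0,"y":-0.0133,"z":0,"rx":0,"ry":0,"rz":0.0222,"jaw":0.4}]' | grep -E "eef|ft"; done
```

```text
eef_pos: [576.5, 159.9, 258.7]
ft_force: [-0.1, -7.9, 0.6]
eef_pos: [575.7, 161.7, 258.7]
ft_force: [1.2, -6.6, 0.2]
eef_pos: [574.9, 163.6, 258.7]
ft_force: [0.5, -7.3, 0.3]
eef_pos: [574.2, 165.4, 258.7]
ft_force: [1.3, -7.0, -1.1]
```

```bash
for i in 1 2 3 4; do python3 -m pendant '[{"x":0,"y":-0.0133,"z":0,"rx":0,"ry":0,"rz":0.0222,"jaw":0.4},{"x":0,"y":-0.0133,"z":0,"rx":0,"ry":0,"rz":0.0222,"jaw":0.4}]' | grep -E "eef|ft"; done
```

```text
eef_pos: [573.5, 167.1, 258.7]
ft_force: [1.9, -8.9, -0.6]
eef_pos: [572.9, 168.9, 258.8]
ft_force: [1.8, -9.4, 0.5]
eef_pos: [572.3, 170.7, 258.8]
ft_force: [3.0, -10.1, -0.3]
eef_pos: [571.7, 172.5, 258.8]
ft_force: [3.7, -9.3, 0.2]
```

```bash
for i in 1 2 3; do python3 -m pendant '[{"x":0,"y":-0.0133,"z":0,"rx":0,"ry":0,"rz":0.0222,"jaw":0.4},{"x":0,"y":-0.0133,"z":0,"rx":0,"ry":0,"rz":0.0222,"jaw":0.4}]' | grep -E "eef|ft"; done
```

```text
eef_pos: [571.0, 174.7, 258.8]
ft_force: [2.5, -7.0, -0.3]
eef_pos: [570.4, 176.7, 258.8]
ft_force: [2.8, -5.8, -0.7]
eef_pos: [569.8, 178.9, 258.8]
ft_force: [2.8, -3.2, -0.7]
```

```bash
for i in 1 2; do python3 -m pendant '[{"x":0,"y":0,"z":0,"rx":0,"ry":0,"rz":0,"jaw":0.4},{"x":0,"y":0,"z":0,"rx":0,"ry":0,"rz":0,"jaw":0.4}]' | grep -E "eef|ft|rot"; done
python3 - <<'E'
from h import *
w=env.read_camera("wrist");cv2.imwrite("pics/w10.png",w["img"][:,:,::-1])
E
```

```text
eef_pos: [569.7, 179.0, 258.8]
tcp_rot: [3.141, -0.001, 0.263]
ft_force: [2.5, -3.0, -0.3]
eef_pos: [569.6, 179.0, 258.8]
tcp_rot: [3.141, -0.0, 0.263]
ft_force: [3.2, -1.9, -0.3]
```

View pics/w10.png

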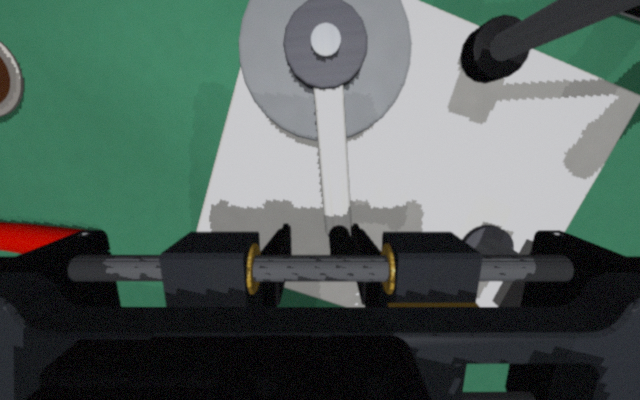

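```bash
for i in 1 2 3 4; do python3 -m pendant '[{"x":0,"y":-0.0133,"z":0,"rx":0,"ry":0,"rz":0.0222,"jaw":0.4},{"x":0,"y":-0.0133,"z":0,"rx":0,"ry":0,"rz":0.0222,"jaw":0.4}]' | grep -E "eef|ft"; done
```

```text
eef_pos: [569.0, 180.9, 258.8]
ft_force: [2.1, -2.1, -0.4]
eef_pos: [568.6, 182.8, 258.7]
ft_force: [4.6, -4.2, -1.7]
eef_pos: [568.2, 184.6, 258.7]
ft_force: [5.7, -5.6, -1.4]
eef_pos: [567.8, 186.6, 258.7]
ft_force: [4.9, -5.6, -2.6]
```

```bash
for i in 1 2 3 4; do python3 -m pendant '[{"x":0.002,"y":-0.0133,"z":0,"rx":0,"ry":0,"rz":0.0222,"jaw":0.4},{"x":0.002,"y":-0.0133,"z":0,"rx":0,"ry":0,"rz":0.0222,"jaw":0.4}]' | grep -E "t:|eef|ft|rot"; done
```

```text
t: 18.58
eef_pos: [567.6, 188.5, 258.7]
tcp_rot: [3.141, 0.0, 0.175]
ft_force: [4.1, -5.7, -1.3]
t: 18.82
eef_pos: [567.4, 190.5, 258.7]
tcp_rot: [3.141, 0.001, 0.157]
ft_force: [2.6, -6.7, 0.3]
t: 19.08
eef_pos: [567.3, 192.4, 258.7]
tcp_rot: [3.141, 0.001, 0.14]
ft_force: [2.0, -6.5, 0.6]
t: 19.32
eef_pos: [567.2, 194.3, 258.7]
tcp_rot: [3.141, 0.002, 0.123]
ft_force: [1.0, -7.9, 1.3]
```

```bash
for i in 1 2 3; do python3 -m pendant '[{"x":0.001,"y":-0.0133,"z":0,"rx":0,"ry":0,"rz":0.0222,"jaw":0.4},{"x":0.001,"y":-0.0133,"z":0,"rx":0,"ry":0,"rz":0.0222,"jaw":0.4},{"x":0.001,"y":-0.0133,"z":0,"rx":0,"ry":0,"rz":0.0222,"jaw":0.4}]' | grep -E "eef|ft|rot"; done
```

```text
eef_pos: [567.1, 196.3, 258.8]
tcp_rot: [3.141, 0.002, 0.105]
ft_force: [0.7, -8.2, 2.1]
eef_pos: [567.0, 198.2, 258.8]
tcp_rot: [3.14, 0.002, 0.088]
ft_force: [0.5, -7.7, 2.5]
eef_pos: [567.0, 199.9, 258.8]
tcp_rot: [3.14, 0.002, 0.07]
ft_force: [0.2, -12.7, 4.1]
```

```bash
for i in 1 2; do python3 -m pendant '[{"x":0.001,"y":-0.0133,"z":0,"rx":0,"ry":0,"rz":0.0222,"jaw":0.4},{"x":0.001,"y":-0.0133,"z":0,"rx":0,"ry":0,"rz":0.0222,"jaw":0.4},{"x":0.001,"y":-0.0133,"z":0,"rx":0,"ry":0,"rz":0.0222,"jaw":0.4}]' | grep -E "eef|ft|rot"; done
```

```text
eef_pos: [566.8, 202.3, 258.8]
tcp_rot: [3.141, 0.002, 0.053]
ft_force: [-1.5, -7.2, 2.2]
eef_pos: [566.8, 204.4, 258.8]
tcp_rot: [3.14, 0.002, 0.035]
ft_force: [-2.0, -6.2, 3.0]
```

Click 2 came at y≈201: 12.7 N dropped to about 6 N. Click 1 was at y≈173.6, so the spacing is about 28 mm and click 3 should come near yaw −0.18.

```bash
for i in 1 2 3 4; do python3 -m pendant '[{"x":0,"y":-0.0133,"z":0,"rx":0,"ry":0,"rz":0.0222,"jaw":0.4},{"x":0,"y":-0.0133,"z":0,"rx":0,"ry":0,"rz":0.0222,"jaw":0.4},{"x":0,"y":-0.0133,"z":0,"rx":0,"ry":0,"rz":0.0222,"jaw":0.4}]' | grep -E "eef|ft|rot"; done
```

```text
eef_pos: [566.8, 206.7, 258.6]
tcp_rot: [3.141, 0.002, 0.018]
ft_force: [-2.3, -4.3, 2.6]
eef_pos: [566.9, 208.7, 258.5]
tcp_rot: [3.141, 0.001, 0.001]
ft_force: [-2.8, -4.1, 1.3]
eef_pos: [567.0, 210.6, 258.5]
tcp_rot: [3.141, 0.001, -0.017]
ft_force: [-2.2, -5.4, 0.8]
eef_pos: [567.1, 212.4, 258.5]
tcp_rot: [3.141, 0.001, -0.034]
ft_force: [-3.3, -6.9, 0.9]
```

```bash
for i in 1 2 3; do python3 -m pendant '[{"x":0,"y":-0.0133,"z":0,"rx":0,"ry":0,"rz":0.0222,"jaw":0.4},{"x":0,"y":-0.0133,"z":0,"rx":0,"ry":0,"rz":0.0222,"jaw":0.4},{"x":0,"y":-0.0133,"z":0,"rx":0,"ry":0,"rz":0.0222,"jaw":0.4}]' | grep -E "eef|ft|rot"; done
```

```text
eef_pos: [567.2, 214.4, 258.5]
tcp_rot: [3.141, 0.001, -0.051]
ft_force: [-3.1, -7.7, 0.8]
eef_pos: [567.3, 216.4, 258.5]
tcp_rot: [3.141, 0.001, -0.069]
ft_force: [-2.5, -7.7, 0.2]
eef_pos: [567.5, 218.4, 258.5]
tcp_rot: [3.141, 0.001, -0.086]
ft_force: [-1.7, -7.3, 0.7]
```

```bash
for i in 1 2; do python3 -m pendant '[{"x":0,"y":-0.0133,"z":0,"rx":0,"ry":0,"rz":0.0222,"jaw":0.4},{"x":0,"y":-0.0133,"z":0,"rx":0,"ry":0,"rz":0.0222,"jaw":0.4},{"x":0,"y":-0.0133,"z":0,"rx":0,"ry":0,"rz":0.0222,"jaw":0.4}]' | grep -E "t:|eef|ft|rot"; done
```

```text
t: 24.2
eef_pos: [567.7, 220.4, 258.5]
tcp_rot: [3.141, 0.001, -0.104]
ft_force: [-2.3, -7.5, 0.8]
t: 24.58
eef_pos: [567.9, 222.3, 258.5]
tcp_rot: [3.141, 0.001, -0.121]
ft_force: [-2.1, -7.4, 1.2]
```

Baseline is about 7.5 N and click 3 is expected near y≈229. I'll use smaller steps from here.

```bash
for i in 1 2 3; do python3 -m pendant '[{"x":0,"y":-0.0133,"z":0,"rx":0,"ry":0,"rz":0.0222,"jaw":0.4},{"x":0,"y":-0.0133,"z":0,"rx":0,"ry":0,"rz":0.0222,"jaw":0.4},{"x":0,"y":-0.0133,"z":0,"rx":0,"ry":0,"rz":0.0222,"jaw":0.4}]' | grep -E "eef|ft|rot"; done
```

```text
eef_pos: [568.2, 224.1, 258.5]
tcp_rot: [3.14, 0.001, -0.139]
ft_force: [-0.4, -10.1, 1.4]
eef_pos: [568.5, 225.9, 258.5]
tcp_rot: [3.14, 0.001, -0.156]
ft_force: [-1.2, -11.2, 2.2]
eef_pos: [568.8, 227.9, 258.6]
tcp_rot: [3.14, 0.001, -0.173]
ft_force: [-0.8, -11.9, 1.0]
```

```bash
for i in 1 2; do python3 -m pendant '[{"x":0,"y":-0.01,"z":0,"rx":0,"ry":0,"rz":0.0167,"jaw":0.4},{"x":0,"y":-0.01,"z":0,"rx":0,"ry":0,"rz":0.0167,"jaw":0.4},{"x":0,"y":-0.01,"z":0,"rx":0,"ry":0,"rz":0.0167,"jaw":0.4}]' | grep -E "eef|ft|rot"; done
```

```text
eef_pos: [569.1, 229.6, 258.6]
tcp_rot: [3.141, 0.0, -0.187]
ft_force: [0.1, -8.4, 2.1]
eef_pos: [569.4, 231.1, 258.6]
tcp_rot: [3.14, 0.0, -0.2]
ft_force: [-0.0, -9.0, 0.9]
```

```bash
for i in 1 2; do python3 -m pendant '[{"x":0,"y":-0.0067,"z":0,"rx":0,"ry":0,"rz":0.011,"jaw":0.4},{"x":0,"y":-0.0067,"z":0,"rx":0,"ry":0,"rz":0.011,"jaw":0.4},{"x":0,"y":-0.0067,"z":0,"rx":0,"ry":0,"rz":0.011,"jaw":0.4}]' | grep -E "t:|eef|ft|rot"; done
```

```text
t: 26.82
eef_pos: [569.6, 232.4, 258.6]
tcp_rot: [3.141, -0.0, -0.208]
ft_force: [-1.1, -6.1, 0.8]
t: 27.2
eef_pos: [569.8, 233.4, 258.6]
tcp_rot: [3.141, 0.0, -0.217]
ft_force: [-0.2, -6.3, -0.1]
```

```bash
for i in 1 2 3; do python3 -m pendant '[{"x":0,"y":0,"z":0,"rx":0,"ry":0,"rz":0,"jaw":0.4}]' | grep -E "ft"; done
python3 - <<'E'
from h import *
w=env.read_camera("wrist");cv2.imwrite("pics/w11.png",w["img"][:,:,::-1])
print(env.state()["ft_force"])
E
```

```text
ft_force: [0.6, -5.7, -0.3]
ft_force: [0.5, -6.3, 1.1]
ft_force: [-0.1, -5.2, -0.3]
[ 0.13856221 -6.06741079  0.4785972 ]
```

View pics/w11.png

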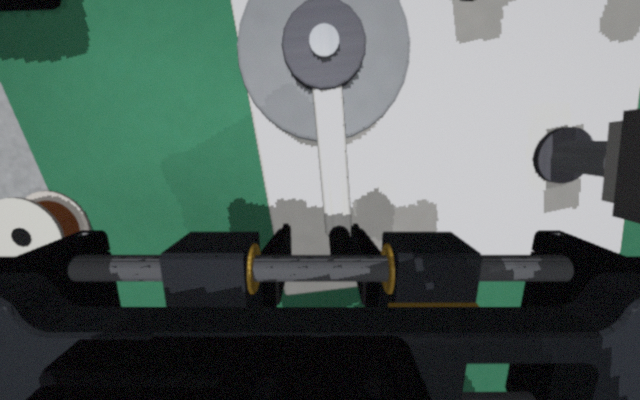

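Force is 11.9 N → 5.8 N, at the expected spacing, so click 3 has passed. I'll settle 1.5 mm deeper into the dip, as seen at clicks 1 and 2, well short of click 4 (more than 20 mm away).

```bash
python3 -m pendant '[{"x":0,"y":-0.005,"z":0,"rx":0,"ry":0,"rz":0.0083,"jaw":0.4},{"x":0,"y":-0.01,"z":0,"rx":0,"ry":0,"rz":0.0167,"jaw":0.4},{"x":0,"y":-0.01,"z":0,"rx":0,"ry":0,"rz":0.0167,"jaw":0.4}]'; for i in 1 2; do python3 -m pendant '[{"x":0,"y":0,"z":0,"rx":0,"ry":0,"rz":0,"jaw":0.4},{"x":0,"y":0,"z":0,"rx":0,"ry":0,"rz":0,"jaw":0.4}]' | grep -E "ft|eef"; done
python3 - <<'E'
from h import *
s=env.read_camera("scene"); t=env.read_camera("top")
a=cv2.resize(s["img"][160:280,290:440],None,fx=4,fy=4,interpolation=cv2.INTER_CUBIC);cv2.imwrite("pics/s12.png",a[:,:,::-1])
cv2.imwrite("pics/t12.png",t["img"][:,:,::-1])
E
```

```text
t: 28.0
eef_pos: [570.2, 234.9, 258.6]
tcp_rot: [3.141, -0.0, -0.23]
ft_force: [0.0, -4.9, 1.0]
opening: 0.399
eef_pos: [570.1, 234.9, 258.6]
ft_force: [0.8, -5.9, 0.1]
eef_pos: [570.1, 234.9, 258.6]
ft_force: [0.0, -5.4, 0.3]
```

View pics/s12.png

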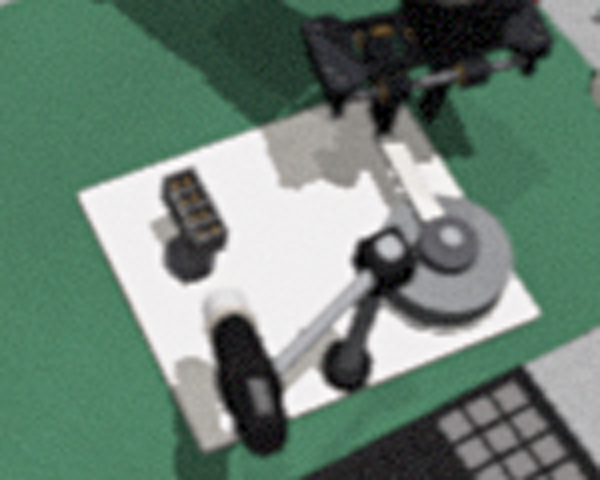

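View pics/t12.png

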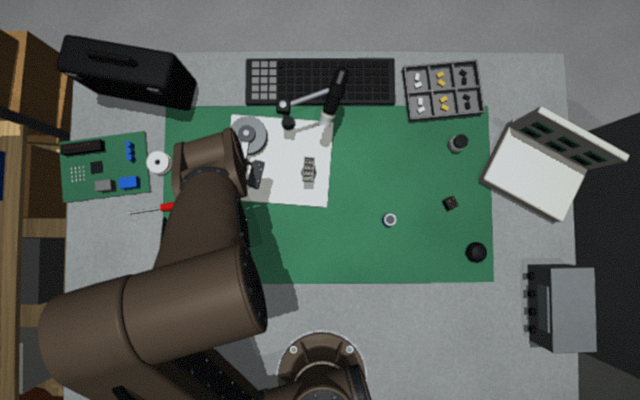

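In the scene view the connector still stands on the stage at about (195,210). The fingers hold the lever post at (385,120), with a steady force of about 5.5 N. The bystanders that show are where they were at the start. I'll hand the job in.

```bash
python3 -c "
from cell import env
print(env.job_done()); s=env.state(); print(s['t'],s['ft_force'],s['eef_pos'])"
```

```text
the job is handed in; nothing more can be done
None
the job is handed in; nothing more can be done
```

The job is handed in at about 28 s. The connector stands on the stage, released, and the gripper is still holding the lever in the third notch.

- **Connector:** the wrist picture after release put it upright and lengthwise along the bar. Its centre measured about 1 mm off the bar's centre. It was still standing in the last scene picture.
- **Lever:** I pushed the post along its arc in 1–2 mm steps.

| Click | Post travel from rest | Force before → after |
|---|---|---|
| 1 | about 31 mm | about 10 N → 3–4 N |
| 2 | about 28 mm further | 12.7 N → about 5 N |
| 3 | about 28 mm further | 11.9 N → about 5.5 N |

- **Last hold:** I stopped about 7 mm past the third peak. The force held steady at about 5.5 N and the position stayed constant. Click 4 should be some 20 mm further on.
- **Bystanders:** those visible in the last top picture look unmoved. The arm partly hid the screwdriver there.
- **Weak points:** after each click the force fell over several steps rather than all at once. At click 3 it read 8.4 N, then 9.0 N, before settling, so I took that click from the peak, the drop and the even spacing together. The first pendant calls, with rows missing some keys, were refused and moved nothing.

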